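Free a welded bracket from the jig's toggle clamp and set it against the stop bar

TASK

The welded angle bracket is still clamped in the welding jig. Throw the jig's red toggle lever right over past its centre so that the clamp stays fully open, draw the bracket out from under the blue heel lip and lift it out. Then set it down on the table without dropping it, standing on its foot as it does now, and press the back of its upright flange lightly up against the jig-side long face of the dark square steel bar until you feel it touch, so that it is left flush there with the bar not shoved out of place; leave the clamp open.

Things in the scene. Friction and masses are not known exactly. Their poses are not given: they have to be found in the camera images.
- jig: Welding jig bolted to the table: dark base plate 116 x 250 x 12 mm (x, y, z), y from -152 to +98 mm; origin on the table; z up. The toggle clamp stands on it at y -32 to +78, its arm points to -y and presses a pad on the bracket's foot at y = -65. Blue heel lip across x at y -51 to -41, underside 25 mm up, top 32 mm. Two blue guides, 19 mm up, beside the foot at x = +-35 to 45.
- clamp_lever (a joint): Angle of the jig clamp's red lever, rad: 0 clamped (arm down), 1.08 fully open. Turns about a line along the jig's x, at y = 10, z = 66 mm in the jig's frame; opening swings the red grip to the jig's +y and down and raises the arm, whose pad then stays at y > -72 mm. Over-centre: it springs back (0.4 N m) if let go below about 0.35, and goes over and stays open beyond about 0.6.
- lever_grip (a point): Middle of the red lever grip, a rod 24 mm thick and 80 mm long. Clamped, it is at y = 34, z = 148 mm in the jig's frame, the grip standing almost upright (leaning 8 degrees to +y; y 29 to 40, z 108 to 188 mm); fully open, at about y = 94, z = 83 mm, leaning 70 degrees. To push it open, bear on the side that faces the bracket (jig's -y side). Axes at 0 rad as the jig's.
- bracket_grip (a point): Grasp point of the bracket (0.45 to 0.75 kg): mid-thickness of the upright flange, 62 mm above the bracket's underside. Flange 60 mm wide (x), 10 mm thick (y), 80 mm high, its top 18 mm above this point. Foot 60 x 100 x 10 mm runs to +y. Clamped, the axes are as the jig's, underside 12 mm up, the foot's end tucked under the heel lip (8 to 12 mm past its front edge): pull to -y by 20 mm before lifting.
- bracket_back (a point): Point on the back (outer, -y) face of the bracket's flange, on its middle line, 15 mm above the bracket's underside. Same axes as bracket_grip: y points from the back face towards the foot.
- stop_bar: Loose dark square steel bar (tube) 30 x 240 x 30 mm (x, y, z) lying on the table, 1.7 kg, slides if pushed with about 8 to 12 N. Origin in the middle of its underside, y along its length. Its +x long face (15 mm from the origin) faces the jig; the back of the bracket goes against it.
- bracket: The angle bracket as a whole; origin under the middle of its flange's back face, on its underside. Same axes as bracket_grip. Welded steel, L-shaped.

How it is judged:
On the way, in this order (a step that is already met when the one before it is completed fails the run):
1. the jig's clamp lever is thrown fully open (value of joint clamp_lever above 0.95 rad), for 0.2 s.
2. the bracket is lifted clear out of the jig, the clamp open (z of bracket_grip in the frame of jig above 0.105 m and value of joint clamp_lever above 0.95 rad), for 0.1 s.
3. the bracket is felt against the bar with a light press (contact force between bracket and stop_bar above 1 N and angle between bracket_back's own z axis and vertical below 0.1 rad and height (world z) of bracket_back below 0.025 m), for 0.04 s.
At the end, for the whole second after the job is handed in: Lever open (over 0.95 rad); the released bracket stands on the table, flange back within 2.5 mm of the bar's jig-side face, parallel within 0.06 rad, its middle 15 mm or more in from the bar's ends; bar at rest within 5 mm of its start (value of joint clamp_lever above 0.95 rad and x of bracket_back in the frame of stop_bar between 0.012 and 0.0175 m and y of bracket_back in the frame of stop_bar between -0.105 and 0.105 m and angle between the y axis of bracket_back and the x axis of stop_bar, either way round below 0.06 rad and angle between bracket_back's own z axis and vertical below 0.05 rad and height (world z) of bracket_back below 0.019 m and distance of stop_bar from where it was at the start of the episode below 0.005 m and linear speed of stop_bar below 0.01 m/s); the robot touches nothing.
It fails at once if the bar is shoved more than 6 mm (distance of stop_bar from where it was at the start of the episode above 0.006 m).
It fails at once if the bracket is dropped from over about 15 mm (linear speed of bracket above 0.55 m/s and contact force between bracket and the fingers below 0.05 N).
It also fails if it takes over 48 s, if anything falls off the work surface, if the arm or the gripper's body presses on something with over 40 N, if the wrist force passes 120 N, or if a joint passes its speed limit or range.

ROBOT

A 7-joint arm with a two-finger parallel gripper is mounted at the origin on a cart in front of the work surface, level with it; the furniture and walls round the work are solid. World frame = base frame: x ahead of the robot, y to its left, z up, the work surface at z = 0. Lengths are in m, angles in rad, forces in N, time in s.
With the tool pointing down it reaches from about 0.425 to 0.875 m from the base axis. Payload 4.7 kg.
Tool frame: the origin (TCP) lies at the very end of the fingers, on their centre line; the grasp point (between the pads) lies 19 mm behind it; z points along the fingers, y is the line along which they close (so a half turn about z gives the same grasp; the last joint's range is limited). The gripper opens to 87 mm and grips with 3 to 60 N. Pads are 19 mm wide; open, the fingers measure 117 mm over their backs; the gripper's body (75 mm by 190 mm) begins 51 mm behind the grasp point.
Start: joints at [0.014, 0.321, -0.07, 1.45, 0.023, 1.371, -0.057], TCP at [0.65, -0, 0.2] pointing down, gripper open.
Joint ranges: [-2.86, 2.86], [-0.3, 2.09], [-1.38, 1.24], [0.06, 2.45], [-1.56, 4.7], [0.09, 2.05], [-2.69, 2.69]. Speed limits (rad/s): [2.57, 2.57, 3.14, 3.14, 3.14, 3.14, 3.14].

INTERFACE

Orientations are given as a rotation vector (axis times angle).
In Python, from bench import ctrl, get_image, job gives the robot as it stands.
- The arm moves only by the shell command python3 -m crank 'ROWS' [FORCE]. ROWS is JSON, a list that holds one entry, the list of rows, each a list of 5 numbers: the shift along the tool's x, y, z in mm, then the turn about the tool's z in rad, then the closure, from -1 (fully open) to 1 (shut), so that 0 is half open. A call has 1 to 10 rows; each row shifts and turns the commanded pose from where the row before left it, along the tool's axes as they then stand; what a row does not reach is not made up. A row lasts 1/12 s, in which the tool goes at most 41.7 mm and 7.16 degrees, less where a joint would pass 70% of its speed; a pose out of reach is approached as far as the arm can. A call with a gripper value outside its range is refused whole. The fingers move at their own pace and stop on an object; FORCE is the grip in N (left out, the last holds). Time passes only in rows, so rows that do not move let the fingers close. It gives the time, the measured TCP pose, the force, the opening and the grip force at its end, in the units of the state.
- ctrl.get_state(): the state, without advancing time (a new reading comes with each control period).
- get_image(name): name is "scene" or "side" or "wrist"; returns a dict with "pixels" (480x640x3 uint8, red, green, blue), "fx", "fy", "cx", "cy" (pixels), "T" (4x4, takes a point from camera to world coordinates); the wrist camera has in their place "T_tool_cam" (4x4, takes a point from camera to tool coordinates, whose origin is the TCP and whose axes are the flange's). Camera axes: x right, y down, z forward; pixel columns grow to the right and rows downward; lengths in m; the calibration is good to about 2 mm. A picture is of the moment at which its call begins: read the wrist's pose just before it. There is no depth.
- job.close_job(): hands the job in; it is judged then, once.
The state is a dict: "time": time; "joint_positions": joint angles; "qd": joint speeds; "joint_torque": joint torques, N m; "position": TCP position; "tool_rot": TCP orientation; "ft_force": force on the tool from outside, world axes, zero at the start; "torque": the same for the moment, N m; "grip_width": opening from 0.0 (shut) to 1.0 (fully open); "grip_force": force on a finger pad.
Only numpy, scipy, OpenCV 4.12 (cv2) and the standard library are available. Lean on these libraries where they do the work, as an engineer would, in place of code of your own. Each camera call takes 0.05 s, during which the arm holds its last target. There are 200 camera calls.

## Working session

There is one attempt and no reset: what is moved stays moved. The work goes in short steps, Python scripts to look and compute and a shell command to move; the robot and the scene stay as the last step left them, time stands still between calls to the robot, and variables do not carry over. Pictures are saved under pics/ and viewed, at most 10 in all, crops included, and the job is handed in when it is done.

```bash
mkdir -p pics; ls; python3 - <<'E'
from bench import ctrl,get_image,job
import cv2,numpy as np
s=ctrl.get_state();print(s)
for n in ("scene","side"):
    d=get_image(n);cv2.imwrite(f"pics/{n}0.png",d["pixels"][:,:,::-1]);print(n,d["fx"],d["fy"],d["cx"],d["cy"],np.round(d["T"],4).tolist())
d=get_image("wrist");cv2.imwrite("pics/wrist0.png",d["pixels"][:,:,::-1]);print(d["fx"],d["cx"],d["cy"],np.round(d["T_tool_cam"],4).tolist())
E
```

```text
pics
{'time': 0.0, 'joint_positions': array([ 0.01406712,  0.32183105, -0.07007802,  1.45170152,  0.0225727 ,
        1.37082689, -0.05690673]), 'qd': array([ 1.08245594e-03, -1.12086301e-05, -9.77969321e-04,  5.90319754e-05,
       -1.28686562e-03, -1.74442289e-03, -8.55308903e-04]), 'joint_torque': array([-2.58547143e-04, -4.91284704e+01, -4.03903294e-01, -3.12526345e+01,
       -6.40594075e-02,  4.37659642e-02,  1.61017233e-04]), 'position': array([ 6.49377217e-01, -2.58367082e-05,  1.99342980e-01]), 'tool_rot': array([-2.22043951, -2.22054049,  0.00228232]), 'ft_force': array([ 0.00507618,  0.45369343, -0.27606721]), 'torque': array([-0.02464657, -0.05718439, -0.04096862]), 'grip_force': 0.0, 'grip_width': 1.000776114580929}
scene 467.7261043265785 467.7261043265785 323.2431779593465 248.2995343369184 [[-0.8093, -0.3698, 0.4563, 0.1542], [-0.5873, 0.5215, -0.619, 0.4667], [-0.0091, -0.769, -0.6392, 0.6566], [0.0, 0.0, 0.0, 1.0]]
side 514.3054749652489 514.3054749652489 317.9725724355285 239.93767124050424 [[-0.9999, 0.0157, -0.0072, 0.5411], [0.0159, 0.675, -0.7377, 0.6184], [-0.0067, -0.7377, -0.6751, 0.7083], [0.0, 0.0, 0.0, 1.0]]
399.38389458634384 319.2022426556327 235.71607943173797 [[0.0, -0.9614, -0.275, 0.0754], [1.0, 0.0001, -0.0002, -0.0008], [0.0002, -0.275, 0.9614, -0.1839], [0.0, 0.0, 0.0, 1.0]]
```

View pics/scene0.png

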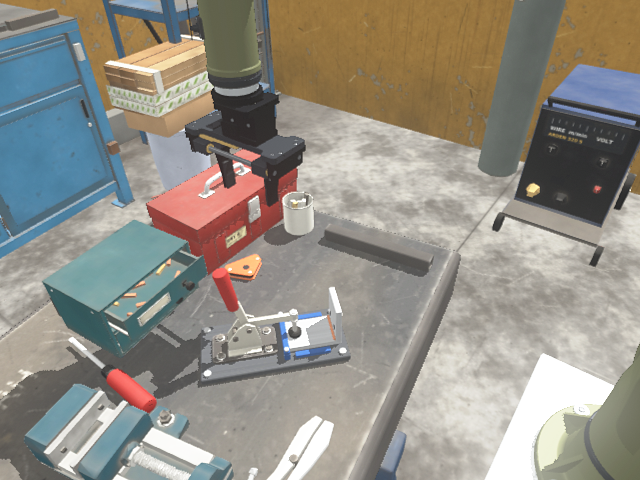

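View pics/side0.png

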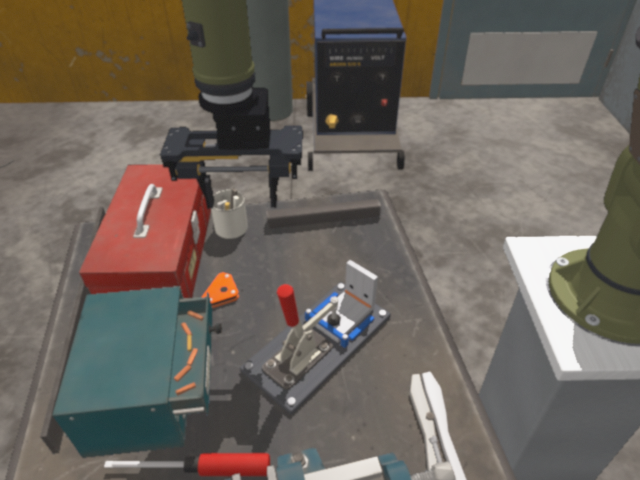

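Both views show the jig (side: plate corners near (248,365), (293,404), (386,312)), the red grip at about (288,305) and the bar at (265–380, 200–230). I'll zoom in to get corner pixels.

```bash
python3 - <<'E'
import cv2,numpy as np
a=cv2.imread("pics/side0.png");b=cv2.imread("pics/scene0.png")
r=lambda im,x,y,w,h,k:cv2.resize(im[y:y+h,x:x+w],None,fx=k,fy=k,interpolation=cv2.INTER_CUBIC)
A=r(a,235,255,160,160,3.75)   # 600x600
cv2.imwrite("pics/jig_side.png",A)
B=r(a,255,185,140,60,5); C=r(b,190,260,175,130,4); D=r(b,310,215,140,60,5)
cv2.imwrite("pics/bars.png",np.vstack([B,D[:, :700]]))
cv2.imwrite("pics/jig_scene.png",C)
E
```

```text
(no output)
```

View pics/jig_side.png

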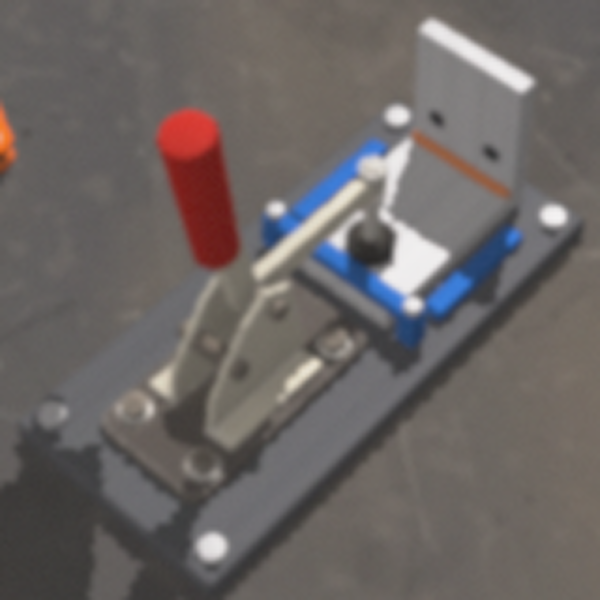

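View pics/bars.png

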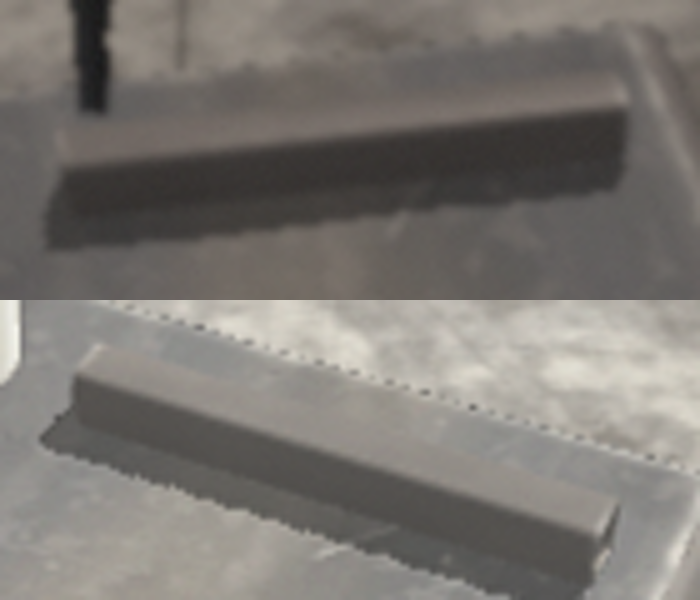

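View pics/jig_scene.png

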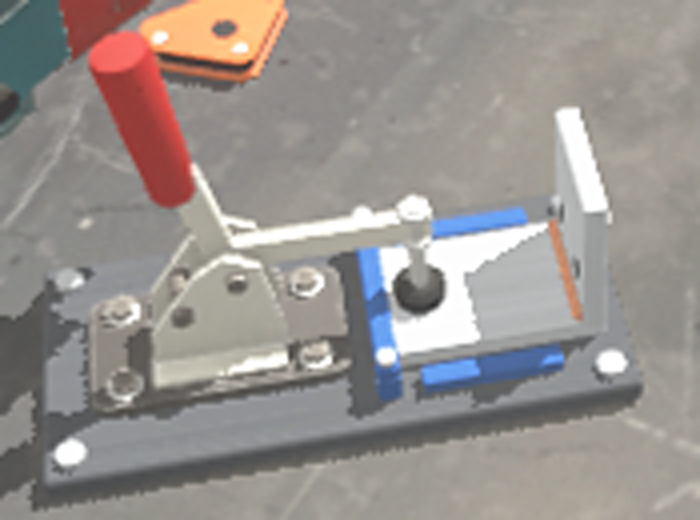

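```bash
cat > cal.py <<'E'
import numpy as np
CAM={"scene":(467.726,323.243,248.300,np.array([[-0.8093,-0.3698,0.4563,0.1542],[-0.5873,0.5215,-0.619,0.4667],[-0.0091,-0.769,-0.6392,0.6566]])),
"side":(514.305,317.973,239.938,np.array([[-0.9999,0.0157,-0.0072,0.5411],[0.0159,0.675,-0.7377,0.6184],[-0.0067,-0.7377,-0.6751,0.7083]]))}
def proj(n,P):
    f,cx,cy,T=CAM[n];q=(np.asarray(P)-T[:,3])@T[:,:3]
    return np.array([cx+f*q[0]/q[2],cy+f*q[1]/q[2]])
def W(p,P):
    c,s=np.cos(p[2]),np.sin(p[2]);return np.array([p[0]+c*P[0]-s*P[1],p[1]+s*P[0]+c*P[1],P[2]])
E
python3 - <<'E'
from cal import *
from scipy.optimize import least_squares
S=lambda u,v:(u/3.75+235,v/3.75+255); C=lambda u,v:(u/4+190,v/4+260)
def jp(b):return [("side",S(30,430),(58,98,12)),("side",S(208,578),(-58,98,12)),("side",S(582,220),(-58,-152,12)),
("side",S(190,132),(0,40,188)),("side",S(420,32),(30,b+10,92)),("side",S(527,92),(-30,b+10,92)),("side",S(432,18),(30,b,92)),("side",S(537,80),(-30,b,92)),
("scene",C(50,268),(58,98,12)),("scene",C(45,482),(-58,98,12)),("scene",C(638,380),(-58,-152,12)),("scene",C(122,52),(0,40,188)),
("scene",C(557,112),(30,b+10,92)),("scene",C(585,212),(-30,b+10,92)),("scene",C(578,108),(30,b,92)),("scene",C(607,210),(-30,b,92))]
def res(p):return np.array([proj(n,W(p[:3],np.array(P)/1e3))-u for n,u,P in jp(p[3]*1e3)]).ravel()
r=least_squares(res,[.6,.2,-.8,-.14],loss="soft_l1");print("jig",r.x,np.degrees(r.x[2]));print(res(r.x).reshape(-1,2).round(1).tolist())
p=r.x
for n,P in(("grip0",(0,.034,.148)),("gripopen",(0,.094,.083)),("bracket_grip",(0,p[3]+.005,.074))):print(n,W(p,P))
B=lambda u,v:(u/5+255,v/5+185); D=lambda u,v:(u/5+310,v/5+215)
bp=[("side",B(65,168),(15,-120,30)),("side",B(627,107),(15,120,30)),("side",B(62,130),(-15,-120,30)),("side",B(615,75),(-15,120,30)),
("scene",D(75,78),(15,-120,30)),("scene",D(600,238),(15,120,30)),("scene",D(100,45),(-15,-120,30)),("scene",D(618,207),(-15,120,30))]
f=lambda p:np.array([proj(n,W(p,np.array(P)/1e3))-u for n,u,P in bp]).ravel()
r=least_squares(f,[.5,-.2,1.57],loss="soft_l1");print("bar",r.x,np.degrees(r.x[2]));print(f(r.x).reshape(-1,2).round(1).tolist())
E
```

```text
jig [ 0.55402216  0.11701185 -0.75154248 -0.14037291] -43.06021210256096
[[-3.9, -4.4], [1.0, 1.1], [1.9, -1.8], [-0.2, -1.9], [-0.4, -1.6], [-0.8, -0.4], [0.1, -1.0], [0.3, -0.5], [-1.4, 0.1], [-0.6, 0.9], [2.2, 1.4], [-0.7, -0.9], [-0.6, 0.3], [-0.2, 0.9], [-0.2, 0.4], [0.3, 0.5]]
grip0 [0.57723623 0.14185349 0.148     ]
gripopen [0.61820222 0.18569169 0.083     ]
bracket_grip [0.46159406 0.01810344 0.074     ]
bar [ 0.51893142 -0.22086931  1.71446882] 98.23182730511121
[[-0.2, 0.3], [1.5, 0.2], [-0.9, -1.2], [0.4, -2.0], [-1.2, 0.4], [-0.4, 1.6], [-0.0, -0.3], [0.6, -0.9]]
```

```bash
cat >> cal.py <<'E'
JIG=[.55402,.11701,-.75154]; BAR=[.51893,-.22087,1.71447]
def loc(p,P):
    c,s=np.cos(p[2]),np.sin(p[2]);d=np.asarray(P[:2])-p[:2];return np.array([c*d[0]+s*d[1],-s*d[0]+c*d[1],P[2]])
def show():
    from bench import ctrl
    from scipy.spatial.transform import Rotation as R
    s=ctrl.get_state();M=R.from_rotvec(s["tool_rot"]).as_matrix()
    a=lambda v:np.degrees(np.arctan2(v[1],v[0]))
    print("t",round(s["time"],2),"jig",(loc(JIG,s["position"])*1e3).round(1),"bar",(loc(BAR,s["position"])*1e3).round(1),"toolx yaw",a(M[:,0]).round(2),"tooly",a(M[:,1]).round(2),"tilt",M[2].round(4),"q7",s["joint_positions"][6].round(2),"F",s["ft_force"].round(2),"w",round(s["grip_width"],3),"gf",round(s["grip_force"],2))
E
python3 -m crank '[[[38,-33,-10,0,1],[38,-33,0,0,1],[37,-33,0,0,1],[0,0,0,0.125,1],[0,0,0,0.125,1],[0,0,0,0.125,1],[0,0,0,0.125,1],[0,0,0,0.125,1],[0,0,0,0.125,1],[0,0,0,0,1]]]' 20; python3 -c "
from cal import *;show()
for t in np.radians([0,10,20,30,40,50,58,62]):
    a=np.radians(16.3)+t;l=np.radians(8)+t;M=np.array([10+85.4*np.sin(a),66+85.4*np.cos(a)]);n=np.array([-np.cos(l),np.sin(l)]);d=np.array([np.sin(l),np.cos(l)]);print(np.degrees(t).round(),(M+12*n-5*d+[-10,0]).round(1))"
```

```text
time: 0.98
position: [0.5679, 0.0933, 0.2083]
tool_rot: [2.883, 1.249, -0.001]
ft_force: [1.2, -0.9, -0.5]
grip_width: 0.327
grip_force: 0.0
t 0.98 jig [ 26.4  -7.8 208.3] bar [303.9 -93.5 208.3] toolx yaw 46.85 tooly -43.15 tilt [-5.e-04 -2.e-04 -1.e+00] q7 -0.97 F [ 1.15 -0.89 -0.51] w 0.327 gf 0.0
0.0 [ 11.4 144.7]
10.0 [ 24.9 141.5]
20.0 [ 37.6 136. ]
30.0 [ 49.2 128.4]
40.0 [ 59.3 119. ]
50.0 [ 67.6 107.9]
58.0 [72.8 98. ]
62.0 [74.8 92.9]
```

```bash
python3 -m crank '[[[2,-13,0,0,1],[2,-13,0,0,1],[0,0,15,0,1],[0,0,20,0,1],[0,0,20,0,1],[0,0,10,0,1],[0,0,0,0,1],[0,0,0,0,1]]]'; python3 - <<'E'
from cal import *;show()
from bench import get_image;import cv2
d=get_image("side");cv2.imwrite("pics/push.png",cv2.resize(d["pixels"][180:420,180:420,::-1],None,fx=2.3,fy=2.3))
E
```

```text
time: 1.65
position: [0.5513, 0.1148, 0.1436]
tool_rot: [-2.879, -1.256, 0.001]
ft_force: [0.0, -0.8, 0.8]
grip_width: 0.007
grip_force: 0.0
t 1.65 jig [ -0.5  -3.5 143.6] bar [327.6 -80.1 143.6] toolx yaw 47.14 tooly -42.86 tilt [-4.e-04 -6.e-04 -1.e+00] q7 -1.02 F [ 0.03 -0.81  0.8 ] w 0.007 gf 0.0
```

View pics/push.png

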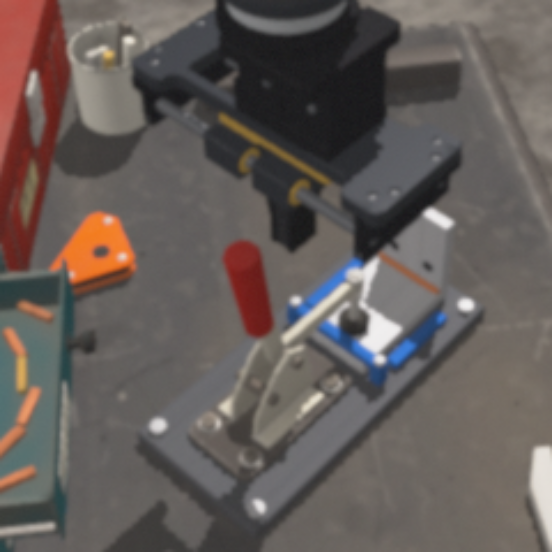

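The picture shows the finger tips (about (293,245) in the crop) lined up behind the red grip (250,290) on its bracket side, with the drawer clear to the left. Now I'll push along the arc.

```bash
python3 -m crank '[[[17,0,0,0,1],[7,0,1,0,1],[7,0,2,0,1],[7,0,3,0,1],[7,0,3,0,1],[6,0,4,0,1],[6,0,5,0,1],[5,0,5,0,1],[5,0,5,0,1],[5,0,6,0,1]]]'; python3 -c "
from cal import *;show()"
```

```text
time: 2.53
position: [0.6012, 0.1674, 0.1087]
tool_rot: [-2.88, -1.254, 0.0]
ft_force: [-0.4, -0.7, -0.3]
grip_width: 0.003
grip_force: 0.1
t 2.53 jig [  0.   69.  108.7] bar [ 372.5 -137.   108.7] toolx yaw 47.05 tooly -42.95 tilt [ 1.e-04 -4.e-04 -1.e+00] q7 -1.09 F [-0.43 -0.73 -0.25] w 0.003 gf 0.13
```

```bash
python3 -m crank '[[[3,0,6,0,1],[2,0,5,0,1],[0,0,0,0,1],[0,0,-25,0,1],[0,0,-30,0,1],[0,0,-30,0,1],[0,0,0,0,1]]]'; python3 - <<'E'
from cal import *;show()
from bench import get_image;import cv2
d=get_image("side");cv2.imwrite("pics/open.png",cv2.resize(d["pixels"][180:420,180:420,::-1],None,fx=2.3,fy=2.3))
E
```

```text
time: 3.12
position: [0.6079, 0.1714, 0.1909]
tool_rot: [2.88, 1.252, 0.018]
ft_force: [0.2, -0.2, 1.0]
grip_width: 0.008
grip_force: 0.0
t 3.12 jig [  2.3  76.5 190.9] bar [ 375.4 -144.3  190.9] toolx yaw 47.01 tooly -43.0 tilt [ 0.0098  0.0058 -0.9999] q7 -1.09 F [ 0.17 -0.22  0.98] w 0.008 gf 0.0
```

View pics/open.png

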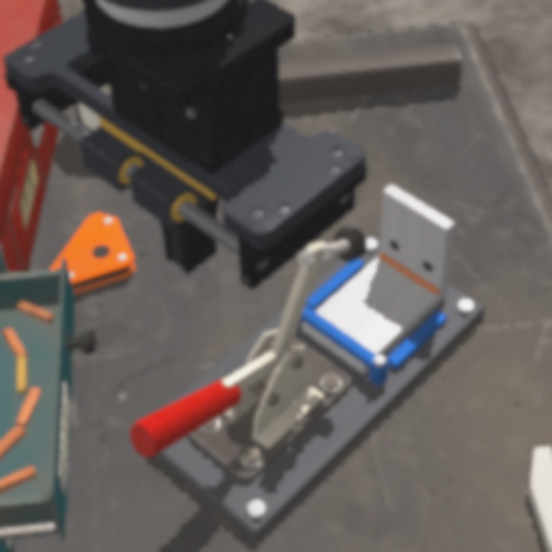

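The clamp is open: the red lever lies down at crop (190,415) and the arm stands up, pad at (350,240), clear of the bracket. Moving above the flange.

```bash
python3 -m crank '[[[-30,0,0,0,0],[-30,0,0,0,0],[-30,0,0,0,0],[-30,0,0,0,0],[-30,0,0,0,0],[-30,0,0,0,0],[-31,0,0,0,0],[0,0,0,-0.12,0],[0,0,0,-0.12,0],[0,0,0,-0.12,0]]]'
python3 -m crank '[[[0,0,0,-0.12,0],[0,0,0,-0.12,0],[0,0,0,-0.12,0],[0,0,0,-0.12,0],[0,0,0,-0.12,0],[0,0,0,-0.12,0],[0,0,0,-0.12,0],[0,0,0,-0.12,0],[0,0,0,-0.12,0],[0,0,0,-0.12,0]]]'
python3 -m crank '[[[0,0,0,0,0],[0,0,0,0,0],[0,0,0,0,0]]]'
python3 - <<'E'
from cal import *;show()
from bench import get_image,ctrl;import cv2
s=ctrl.get_state();d=get_image("wrist");np.savez("w1.npz",pos=s["position"],rot=s["tool_rot"],**{k:v for k,v in d.items()})
cv2.imwrite("pics/w1.png",d["pixels"][:,:,::-1])
print(proj("side",W(JIG,(0,.1316,.097))))
E
```

```text
time: 4.0
position: [0.4596, 0.0152, 0.1829]
tool_rot: [-2.606, -1.754, 0.001]
ft_force: [0.3, -0.7, -0.2]
grip_width: 0.493
grip_force: 0.0
time: 4.83
position: [0.4598, 0.0158, 0.1826]
tool_rot: [-1.158, -2.919, 0.001]
ft_force: [-0.2, 0.2, 0.1]
grip_width: 0.502
grip_force: 0.0
time: 5.08
position: [0.4602, 0.0159, 0.1831]
tool_rot: [-1.171, -2.915, 0.001]
ft_force: [0.1, -0.2, 0.1]
grip_width: 0.497
grip_force: 0.0
t 5.08 jig [   0.5 -137.9  183.1] bar [242.7  24.2 183.1] toolx yaw 136.24 tooly 46.24 tilt [ 4.e-04 -5.e-04 -1.e+00] q7 0.71 F [ 0.08 -0.19  0.05] w 0.497 gf 0.0
[241.93036818 369.46248597]
```

View pics/w1.png

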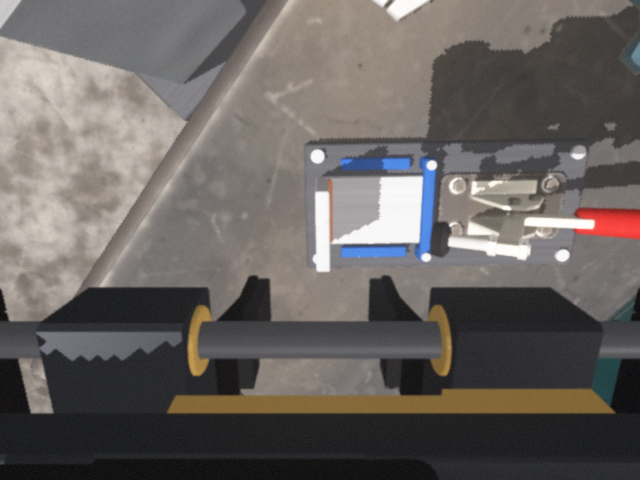

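The wrist view shows the white flange top at (316–330, 191–271), standing between the fingers' planes, and the plate corners at (306,143), (588,141).

```bash
cat >> cal.py <<'E'
def back(f,u,v,z):
    from scipy.spatial.transform import Rotation as R
    d=np.load(f);T=d["T_tool_cam"];M=R.from_rotvec(d["rot"]).as_matrix()
    r=M@T[:3,:3]@np.array([(u-d["cx"])/d["fx"],(v-d["cy"])/d["fy"],1]);o=M@T[:3,3]+d["pos"]
    return o+r*(z-o[2])/r[2]
E
python3 - <<'E'
from cal import *
import cv2
P=[back("w1.npz",u,v,.092) for u,v in((316,191),(329.5,191),(330,271),(317,271))]
for p in P:print(p.round(4),(loc(JIG,p)*1e3).round(1))
e=P[0]+P[1]-P[2]-P[3];print("len mm",np.linalg.norm(e)*500,"angle x axis",np.degrees(np.arctan2(*(e[:2][::-1]))))
for u,v in((306,143),(588,141),(306,268)):print((loc(JIG,back("w1.npz",u,v,.012))*1e3).round(1))
for u,v in((245,180),):pass
E
```

```text
[0.4369 0.0344 0.092 ] [ -29.2 -140.3   92. ]
[0.4434 0.0412 0.092 ] [ -29.1 -131.    92. ]
[0.4867 0.0008 0.092 ] [  30.2 -130.9   92. ]
[ 0.4801 -0.0061  0.092 ] [  30.  -140.5   92. ]
len mm 59.241636826704614 angle x axis 136.91032545891696
[ -57.8 -149.3   12. ]
[-56.5  94.7  12. ]
[  57.5 -151.8   12. ]
```

```bash
python3 -m crank '[[[0,2.3,10,-0.012,0],[0,0,25,0,0],[0,0,25,0,0],[0,0,25,0,0],[0,0,20,0,0],[0,0,10,0,0],[0,0,5,0,0],[0,0,0,0,0]]]' 40
python3 -c "
from cal import *;show()"
python3 -m crank '[[[0,0,0,0,1],[0,0,0,0,1],[0,0,0,0,1],[0,0,0,0,1],[0,0,0,0,1],[0,0,0,0,1]]]' 40
python3 -c "
from cal import *;show()"
```

```text
time: 5.8
position: [0.4615, 0.0177, 0.0626]
tool_rot: [-1.149, -2.922, 0.001]
ft_force: [-0.4, -0.7, -0.3]
grip_width: 0.5
grip_force: 0.0
t 5.8 jig [   0.2 -135.8   62.6] bar [244.3  22.7  62.6] toolx yaw 137.09 tooly 47.09 tilt [ 0.0011 -0.0014 -1.    ] q7 0.73 F [-0.41 -0.67 -0.3 ] w 0.5 gf 0.0
time: 6.3
position: [0.4624, 0.0177, 0.064]
tool_rot: [1.149, 2.923, 0.001]
ft_force: [-0.4, -0.5, -0.2]
grip_width: 0.126
grip_force: 0.0
t 6.3 jig [   0.9 -135.1   64. ] bar [244.2  21.8  64. ] toolx yaw 137.1 tooly 47.1 tilt [-6.e-04  7.e-04 -1.e+00] q7 0.73 F [-0.36 -0.54 -0.18] w 0.126 gf 0.0
```

```bash
python3 -m crank '[[[0,0,0,0,1],[0,0,0,0,1],[0,0,0,0,1],[0,0,0,0,1]]]' 40
python3 -c "
from cal import *;show()"
python3 -m crank '[[[0,-4,0,0,1],[0,-5,0,0,1],[0,-5,0,0,1],[0,-5,0,0,1],[0,-4,0,0,1],[0,0,0,0,1],[0,0,0,0,1]]]'
python3 -c "
from cal import *;show()"
```

```text
time: 6.63
position: [0.4622, 0.0175, 0.0639]
tool_rot: [1.149, 2.924, -0.0]
ft_force: [-1.4, -1.3, 4.0]
grip_width: 0.108
grip_force: 40.0
t 6.63 jig [   0.8 -135.4   63.9] bar [244.1  22.   63.9] toolx yaw 137.09 tooly 47.09 tilt [-3.e-04  0.e+00 -1.e+00] q7 0.73 F [-1.38 -1.26  3.98] w 0.108 gf 40.0
time: 7.22
position: [0.4464, 0.0006, 0.0637]
tool_rot: [1.15, 2.923, 0.0]
ft_force: [1.1, 1.6, 1.8]
grip_width: 0.106
grip_force: 40.1
t 7.22 jig [   0.8 -158.6   63.7] bar [229.5  40.1  63.7] toolx yaw 137.07 tooly 47.07 tilt [-2.e-04  2.e-04 -1.e+00] q7 0.76 F [1.08 1.63 1.81] w 0.106 gf 40.1
```

```bash
python3 -m crank '[[[0,0,-10,0,1],[0,0,-20,0,1],[0,0,-20,0,1],[0,0,-15,0,1],[0,0,0,0,1],[0,0,0,0,1],[0,-20,0,-0.11,1],[0,-20,0,-0.11,1],[0,-15,0,-0.11,1],[0,0,0,-0.11,1]]]'
python3 -m crank '[[[0,0,0,-0.11,1],[0,0,0,-0.11,1],[0,0,0,-0.11,1],[0,0,0,-0.11,1],[0,0,0,0,1],[0,0,0,0,1]]]'
python3 -c "
from cal import *;show()"
```

```text
time: 8.05
position: [0.4092, -0.0463, 0.126]
tool_rot: [-0.479, -3.098, 0.005]
ft_force: [-0.5, -0.7, -5.1]
grip_width: 0.105
grip_force: 40.2
time: 8.55
position: [0.4119, -0.043, 0.127]
tool_rot: [0.201, -3.132, 0.0]
ft_force: [0.4, -0.2, -5.6]
grip_width: 0.106
grip_force: 40.1
t 8.55 jig [   5.4 -213.9  127. ] bar [191.4  80.5 127. ] toolx yaw -172.65 tooly 97.35 tilt [ 3.5e-03  1.0e-04 -1.0e+00] q7 1.72 F [ 0.4  -0.23 -5.59] w 0.106 gf 40.07
```

```bash
python3 -m crank '[[[-25,0,0,-0.015,1],[-25,-10,0,0,1],[-25,-25,0,0,1],[0,-25,0,0,1],[0,-25,0,0,1],[0,-25,0,0,1],[0,-15,0,0,1],[0,0,0,0,1],[0,0,0,0,1],[0,0,0,0,1]]]'
python3 - <<'E'
from cal import *;show()
from bench import get_image,ctrl;import cv2
s=ctrl.get_state();d=get_image("wrist");np.savez("w2.npz",pos=s["position"],rot=s["tool_rot"],**{k:v for k,v in d.items()})
cv2.imwrite("pics/w2.png",d["pixels"][:,:,::-1])
E
```

```text
time: 9.38
position: [0.5053, -0.1548, 0.1277]
tool_rot: [0.228, -3.132, -0.002]
ft_force: [-0.7, 0.3, -4.7]
grip_width: 0.109
grip_force: 40.1
t 9.38 jig [ 150.  -231.9  127.7] bar [ 67.4   4.1 127.7] toolx yaw -171.67 tooly 98.33 tilt [ 0.0016  0.0013 -1.    ] q7 1.99 F [-0.66  0.3  -4.7 ] w 0.109 gf 40.06
```

View pics/w2.png

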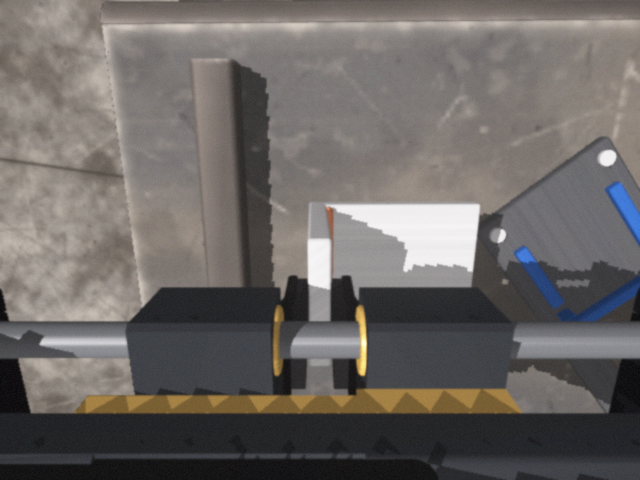

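The bar shows at columns ~192–240 from its end at row 60; the held bracket is upright at (308–330, 205), foot to the right, well clear of jig. I'll get the bar's edges at subpixel level.

```bash
python3 - <<'E'
from cal import *
import cv2
d=np.load("w2.npz");g=cv2.GaussianBlur(cv2.cvtColor(d["pixels"],cv2.COLOR_RGB2GRAY),(3,5),0).astype(int)
for v in(80,150,220,270):print(v,list(enumerate(g[v,186:280:1],186))[::1] if 0 else g[v,186:280].tolist())
E
```

```text
80 [123, 122, 121, 119, 116, 114, 116, 123, 132, 138, 141, 142, 141, 140, 139, 138, 137, 134, 132, 131, 130, 129, 128, 127, 125, 124, 122, 121, 121, 120, 119, 118, 117, 117, 116, 115, 113, 112, 111, 111, 110, 105, 99, 93, 86, 77, 68, 60, 54, 51, 49, 48, 47, 47, 49, 53, 56, 58, 58, 58, 58, 58, 57, 56, 57, 58, 58, 58, 58, 58, 57, 57, 57, 57, 58, 58, 59, 60, 62, 71, 89, 109, 119, 120, 118, 117, 116, 116, 116, 116, 116, 118, 120, 122]
150 [122, 123, 123, 123, 123, 123, 124, 124, 123, 120, 117, 116, 120, 127, 134, 136, 135, 134, 133, 131, 130, 129, 127, 126, 125, 124, 123, 121, 120, 119, 117, 116, 115, 114, 113, 112, 111, 110, 110, 110, 110, 110, 110, 110, 109, 105, 99, 92, 83, 73, 64, 57, 52, 49, 47, 46, 46, 47, 51, 55, 57, 58, 59, 60, 61, 63, 68, 72, 74, 75, 75, 73, 70, 67, 65, 62, 60, 59, 59, 59, 61, 66, 80, 99, 114, 119, 119, 118, 117, 117, 117, 116, 117, 118]
220 [141, 141, 141, 140, 140, 140, 139, 137, 137, 138, 137, 136, 135, 134, 131, 125, 119, 118, 123, 128, 131, 130, 129, 127, 126, 126, 125, 124, 124, 123, 121, 120, 119, 117, 115, 114, 114, 114, 114, 114, 113, 113, 112, 111, 110, 110, 111, 110, 109, 106, 100, 93, 84, 75, 65, 57, 51, 49, 48, 47, 48, 52, 58, 62, 64, 63, 63, 63, 62, 64, 65, 64, 65, 66, 64, 64, 64, 64, 64, 65, 65, 64, 66, 75, 97, 120, 131, 133, 133, 133, 133, 132, 132, 133]
270 [119, 118, 118, 119, 120, 120, 120, 121, 122, 122, 122, 121, 120, 121, 123, 125, 126, 127, 126, 122, 118, 117, 121, 125, 126, 126, 124, 123, 122, 121, 120, 119, 117, 116, 116, 114, 113, 113, 113, 113, 112, 112, 112, 112, 112, 112, 112, 112, 112, 112, 111, 110, 107, 101, 94, 85, 74, 63, 55, 51, 49, 47, 48, 50, 54, 59, 62, 63, 63, 63, 62, 62, 63, 64, 65, 65, 65, 65, 64, 64, 65, 64, 64, 65, 65, 68, 79, 100, 120, 131, 134, 135, 134, 135]
```

```bash
python3 - <<'E'
from cal import *
for nm,z,L in(("left top",.029,((193,80),(198.3,150),(203.7,220),(207.8,270))),("right top mid-round",.028,((231,80),(235,150),(239,220),(242,270))),("right bottom",0.0,((240.5,80),(244.3,150),(247,220),(250,270)))):
    P=np.array([loc(BAR,back("w2.npz",u,v,z))*1e3 for u,v in L]);k=np.polyfit(P[:,1],P[:,0],1);print(nm,P[:,:2].round(1).tolist(),"x at y=0",k[1].round(2),"slope deg",np.degrees(k[0]).round(2))
print("end",(loc(BAR,back("w2.npz",212,59,.03))*1e3))
P=[(loc(BAR,back("w2.npz",u,v,.146))*1e3).round(1) for u,v in((309,238),(331,238))];print(P)
P=[(loc(BAR,back("w2.npz",u,v,.068+.01))*1e3).round(1) for u,v in((478,204),)];print(P)
E
```

```text
left top [[-16.1, 106.7], [-16.3, 61.2], [-16.4, 11.3], [-16.2, -27.4]] x at y=0 -16.29 slope deg 0.07
right top mid-round [[8.9, 106.8], [9.0, 61.2], [9.1, 11.1], [9.3, -27.8]] x at y=0 9.2 slope deg -0.19
right bottom [[10.0, 109.5], [10.3, 59.4], [9.8, 4.4], [10.3, -38.4]] x at y=0 10.1 slope deg -0.01
end [ -2.35916657 119.38711127  30.        ]
[array([ 63.2,  31.7, 146. ]), array([ 72.7,  31.7, 146. ])]
[array([162.1,  33.2,  78. ])]
```

The bar face is parallel to the bracket, 1–5 mm beyond nominal; I'll settle the rest by touch. Lowering a little off the bar.

```bash
python3 -m crank '[[[0,-17,0,0,1],[0,-18,5,0,1],[0,0,20,0,1],[0,0,20,0,1],[0,0,15,0,1],[0,0,10,0,1],[0,0,0,0,1],[0,0,0,0,1]]]'
python3 -c "
from cal import *;show()"
python3 -m crank '[[[0,0,1,0,1],[0,0,1,0,1],[0,0,0,0,1]]]'
python3 -c "
from cal import *;show()"
```

```text
time: 10.1
position: [0.5109, -0.1897, 0.0585]
tool_rot: [0.231, -3.132, -0.001]
ft_force: [-0.1, -0.5, -4.9]
grip_width: 0.109
grip_force: 40.1
t 10.1 jig [ 177.9 -253.5   58.5] bar [32.   3.5 58.5] toolx yaw -171.56 tooly 98.44 tilt [ 6.e-04  5.e-04 -1.e+00] q7 2.08 F [-0.12 -0.54 -4.87] w 0.109 gf 40.1
time: 10.35
position: [0.5116, -0.1907, 0.0575]
tool_rot: [-0.23, 3.131, -0.001]
ft_force: [0.4, -0.2, -4.9]
grip_width: 0.111
grip_force: 40.1
t 10.35 jig [ 179.1 -253.7   57.5] bar [30.9  2.9 57.5] toolx yaw -171.62 tooly 98.38 tilt [-1.7e-03 -6.0e-04 -1.0e+00] q7 2.08 F [ 0.39 -0.23 -4.89] w 0.111 gf 40.07
```

Going down in 1 mm steps until the table is felt.

```bash
for i in 1 2; do :; done; python3 -m crank '[[[0,0,1,0,1],[0,0,1,0,1],[0,0,0,0,1]]]'
python3 -m crank '[[[0,0,1,0,1],[0,0,0,0,1]]]'
python3 -m crank '[[[0,0,0.5,0,1],[0,0,0,0,1]]]'
```

```text
time: 10.6
position: [0.5109, -0.1906, 0.0546]
tool_rot: [-0.229, 3.133, -0.0]
ft_force: [-0.4, -0.3, -5.0]
grip_width: 0.106
grip_force: 40.1
time: 10.77
position: [0.5109, -0.1906, 0.0535]
tool_rot: [-0.229, 3.133, 0.0]
ft_force: [-0.7, -0.3, -4.5]
grip_width: 0.111
grip_force: 40.1
time: 10.93
position: [0.511, -0.1907, 0.0531]
tool_rot: [-0.229, 3.133, -0.0]
ft_force: [0.1, -0.1, -4.0]
grip_width: 0.11
grip_force: 40.0
```

```bash
python3 -m crank '[[[0,0,0.5,0,1],[0,0,0,0,1],[0,0,0,0,1]]]'
python3 -m crank '[[[0,0,0.5,0,1],[0,0,0,0,1],[0,0,0,0,1]]]'
```

```text
time: 11.18
position: [0.5111, -0.1909, 0.0528]
tool_rot: [-0.229, 3.133, -0.001]
ft_force: [1.2, -0.8, -3.7]
grip_width: 0.109
grip_force: 40.0
time: 11.43
position: [0.5111, -0.1909, 0.0523]
tool_rot: [-0.229, 3.133, -0.001]
ft_force: [-0.6, -2.0, -2.4]
grip_width: 0.106
grip_force: 40.0
```

Table felt. Back off 1 mm and approach the bar.

```bash
python3 -m crank '[[[0,0,-1.2,0,1],[0,-3,0,0,1],[0,-3,0,0,1],[0,-2,0,0,1],[0,0,0,0,1],[0,0,0,0,1]]]'
python3 -m crank '[[[0,-1,0,0,1],[0,0,0,0,1]]]'
python3 -c "
from cal import *;show()"
```

```text
time: 11.93
position: [0.512, -0.1989, 0.0533]
tool_rot: [0.229, -3.133, 0.0]
ft_force: [0.3, -0.2, -4.2]
grip_width: 0.111
grip_force: 40.0
time: 12.1
position: [0.5122, -0.1995, 0.0532]
tool_rot: [0.229, -3.133, -0.0]
ft_force: [0.6, -1.1, -5.2]
grip_width: 0.106
grip_force: 40.0
t 12.1 jig [ 185.5 -259.9   53.2] bar [22.1  3.6 53.2] toolx yaw -171.63 tooly 98.37 tilt [ 1.e-04  1.e-04 -1.e+00] q7 2.1 F [ 0.63 -1.07 -5.24] w 0.106 gf 40.03
```

```bash
python3 -m crank '[[[0,-0.7,0,0,1],[0,0,0,0,1]]]' | sed -n 2,4p
python3 -m crank '[[[0,-0.7,0,0,1],[0,0,0,0,1]]]' | sed -n 2,4p
python3 -m crank '[[[0,-0.7,0,0,1],[0,0,0,0,1]]]' | sed -n 2,4p
```

```text
position: [0.5123, -0.2002, 0.0533]
tool_rot: [0.23, -3.133, 0.0]
ft_force: [0.1, -0.5, -4.6]
position: [0.5124, -0.2009, 0.0533]
tool_rot: [-0.229, 3.133, -0.0]
ft_force: [-0.1, 0.6, -5.1]
position: [0.5125, -0.2017, 0.0533]
tool_rot: [-0.229, 3.133, -0.0]
ft_force: [-0.1, 1.4, -4.3]
```

```bash
python3 -m crank '[[[0,-0.5,0,0,1],[0,0,0,0,1],[0,0,0,0,1]]]' | sed -n 2,4p
python3 -m crank '[[[0,-0.5,0,0,1],[0,0,0,0,1],[0,0,0,0,1]]]' | sed -n 2,4p
```

```text
position: [0.5127, -0.2022, 0.0534]
tool_rot: [-0.229, 3.133, -0.0]
ft_force: [-0.4, 0.4, -5.1]
position: [0.5127, -0.2026, 0.0533]
tool_rot: [-0.23, 3.133, -0.0]
ft_force: [-0.7, 0.3, -5.1]
```

```bash
python3 -m crank '[[[0,-0.5,0,0,1],[0,0,0,0,1],[0,0,0,0,1]]]' | sed -n 2,4p
python3 -m crank '[[[0,-0.5,0,0,1],[0,0,0,0,1],[0,0,0,0,1]]]' | sed -n 2,4p
python3 -m crank '[[[0,-0.5,0,0,1],[0,0,0,0,1],[0,0,0,0,1]]]' | sed -n 2,4p
```

```text
position: [0.5128, -0.2031, 0.0533]
tool_rot: [-0.229, 3.133, -0.0]
ft_force: [0.3, -0.5, -4.3]
position: [0.5128, -0.2036, 0.0533]
tool_rot: [-0.229, 3.133, -0.0]
ft_force: [0.2, -0.2, -5.7]
position: [0.5129, -0.2041, 0.0533]
tool_rot: [-0.229, 3.133, -0.0]
ft_force: [0.6, -0.2, -4.1]
```

```bash
python3 -m crank '[[[0,-0.5,0,0,1],[0,0,0,0,1],[0,0,0,0,1]]]' | sed -n 2,4p
python3 -m crank '[[[0,-0.5,0,0,1],[0,0,0,0,1],[0,0,0,0,1]]]' | sed -n 2,4p
python3 -m crank '[[[0,-0.5,0,0,1],[0,0,0,0,1],[0,0,0,0,1]]]' | sed -n 2,4p
```

```text
position: [0.513, -0.2046, 0.0533]
tool_rot: [-0.229, 3.133, -0.0]
ft_force: [-0.8, 0.3, -4.3]
position: [0.5131, -0.2049, 0.0533]
tool_rot: [-0.23, 3.133, 0.0]
ft_force: [-0.5, 0.7, -4.5]
position: [0.5131, -0.2053, 0.0533]
tool_rot: [-0.229, 3.133, 0.0]
ft_force: [-0.1, 0.7, -4.7]
```

```bash
python3 -m crank '[[[0,-0.5,0,0,1],[0,0,0,0,1],[0,0,0,0,1]]]' | sed -n 2,4p
python3 -m crank '[[[0,-0.5,0,0,1],[0,0,0,0,1],[0,0,0,0,1]]]' | sed -n 2,4p
```

```text
position: [0.5132, -0.2057, 0.0533]
tool_rot: [0.23, -3.133, -0.001]
ft_force: [0.4, 0.9, -4.4]
position: [0.5133, -0.2061, 0.0533]
tool_rot: [0.23, -3.133, -0.001]
ft_force: [-0.0, 3.8, -3.2]
```

```bash
python3 -m crank '[[[0,0,0,0,1],[0,0,0,0,1]]]' | sed -n 2,4p
python3 -m crank '[[[0,-0.3,0,0,1],[0,0,0,0,1]]]' | sed -n 2,4p
python3 -m crank '[[[0,0,0,0,1],[0,0,0,0,1]]]' | sed -n 2,4p
python3 -c "
from cal import *;show()"
```

```text
position: [0.5133, -0.2061, 0.0533]
tool_rot: [-0.23, 3.133, 0.001]
ft_force: [-0.4, 3.7, -3.0]
position: [0.5134, -0.2064, 0.0534]
tool_rot: [-0.23, 3.133, 0.001]
ft_force: [-0.4, 4.5, -3.4]
position: [0.5133, -0.2065, 0.0533]
tool_rot: [-0.23, 3.133, 0.001]
ft_force: [0.2, 3.6, -2.8]
t 15.6 jig [ 191.2 -264.2   53.3] bar [15.   3.5 53.3] toolx yaw -171.61 tooly 98.39 tilt [-0.e+00  4.e-04 -1.e+00] q7 2.12 F [ 0.22  3.6  -2.8 ] w 0.107 gf 40.03
```

Contact felt (about 4 N, face where the wrist image put it). Lower onto the table.

```bash
python3 -m crank '[[[0,0,0.7,0,1],[0,0,0,0,1],[0,0,0,0,1]]]' | sed -n 2,4p
python3 -m crank '[[[0,0,0.6,0,1],[0,0,0,0,1],[0,0,0,0,1]]]' | sed -n 2,4p
```

```text
position: [0.5134, -0.2066, 0.0526]
tool_rot: [-0.23, 3.133, 0.0]
ft_force: [-0.8, 3.9, -2.5]
position: [0.5134, -0.2067, 0.0521]
tool_rot: [-0.23, 3.133, 0.0]
ft_force: [-1.1, 4.2, -1.7]
```

```bash
python3 -m crank '[[[0,0,0.4,0,1],[0,0,0,0,1],[0,0,0,0,1]]]' | sed -n 2,4p
```

```text
position: [0.5135, -0.2067, 0.0521]
tool_rot: [-0.23, 3.133, 0.0]
ft_force: [-0.8, 5.3, 0.9]
```

```bash
python3 -m crank '[[[0,0.4,0,0,1],[0,0,0,0,1],[0,0,0,0,0.3],[0,0,0,0,0.3],[0,0,0,0,0.3],[0,0,0,0,0.3],[0,0,0,0,0.3]]]' 
python3 -c "
from cal import *;show()"
```

```text
time: 16.93
position: [0.5137, -0.2076, 0.052]
tool_rot: [-0.228, 3.132, -0.002]
ft_force: [-0.4, 0.1, -0.1]
grip_width: 0.333
grip_force: 0.0
t 16.93 jig [ 192.1 -264.7   52. ] bar [13.9  3.3 52. ] toolx yaw -171.67 tooly 98.33 tilt [-0.0011 -0.0016 -1.    ] q7 2.12 F [-0.45  0.05 -0.13] w 0.333 gf 0.0
```

```bash
python3 -m crank '[[[0,0,-5,0,0.2],[0,0,-10,0,0.2],[0,0,-15,0,0.2],[0,0,-20,0,0.2],[0,0,-20,0,0.2],[0,0,-20,0,0.2],[0,0,-10,0,0.2],[0,0,0,0,0.2],[0,0,0,0,0.2]]]' 
python3 - <<'E'
from cal import *;show()
from bench import get_image,ctrl;import cv2
s=ctrl.get_state();d=get_image("wrist");np.savez("w3.npz",pos=s["position"],rot=s["tool_rot"],**{k:v for k,v in d.items()})
a=d["pixels"][0:300,100:500,::-1]
b=get_image("side")["pixels"][:,:,::-1];cv2.imwrite("pics/side_end.png",b)
b=b[150:390,220:420]
c=np.zeros((600,800,3),np.uint8);c[:600,:400]=cv2.resize(cv2.resize(a,(400,300)),(400,300)).repeat(2,0) if 0 else 0
c[:300,:400]=a;c[:480,400:]=cv2.resize(b,(400,480));cv2.imwrite("pics/end.png",c)
E
```

```text
time: 17.68
position: [0.5135, -0.2065, 0.152]
tool_rot: [-0.229, 3.132, -0.001]
ft_force: [-0.8, 0.6, -0.1]
grip_width: 0.401
grip_force: 0.0
t 17.68 jig [ 191.3 -264.1  152. ] bar [ 14.9   3.3 152. ] toolx yaw -171.62 tooly 98.38 tilt [-1.2e-03 -5.0e-04 -1.0e+00] q7 2.09 F [-0.81  0.6  -0.11] w 0.401 gf 0.0
```

View pics/end.png

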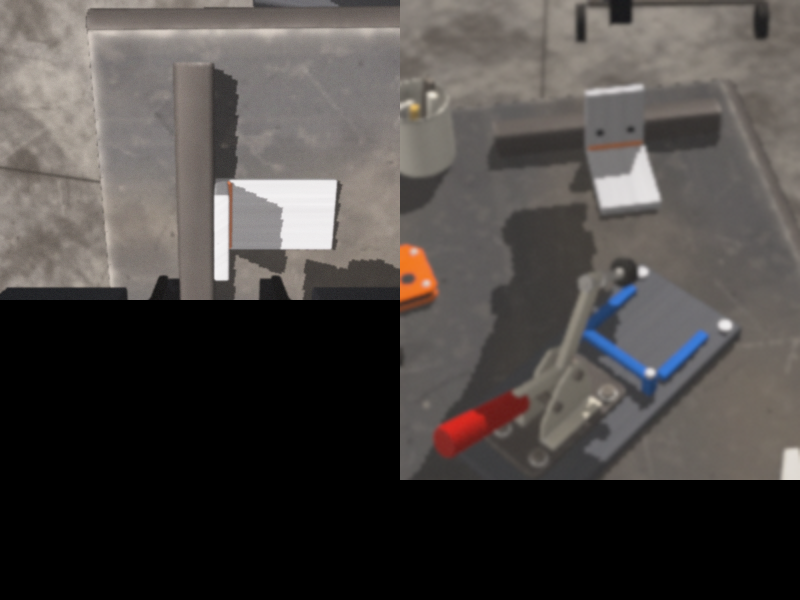

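The bracket stands flush at the bar (wrist crop: flange at x 214–230 touching the bar's edge at 214); lever down at (480,425), arm up. A quick check that the bar didn't move.

```bash
python3 - <<'E'
from cal import *
import cv2
a=cv2.imread("pics/side0.png",0)[185:245,255:395].astype(np.float32);b=cv2.imread("pics/side_end.png",0)[185:245,255:395].astype(np.float32)
# end regions of bar, away from bracket and gripper
for s in((slice(0,60),slice(100,135)),(slice(15,60),slice(25,50))):print("shift px",cv2.phaseCorrelate(a[s].copy(),b[s].copy()))
d=np.load("w3.npz");g=cv2.GaussianBlur(cv2.cvtColor(d["pixels"],cv2.COLOR_RGB2GRAY),(3,5),0).astype(int)
for v in(90,160,220):print(v,g[v,268:290].tolist(),g[v,305:335].tolist())
for f,u,v in(("w2.npz",193,80),("w2.npz",203.7,220),("w3.npz",275.5,90),("w3.npz",277.5,220)):print((loc(BAR,back(f,u,v,.029))*1e3).round(1))
E
```

```text
shift px ((-0.020709058594754026, 0.056229813487775004), 0.997533940827405)
shift px ((0.4633821802632383, 0.6737666832753924), 0.9822406387329101)
90 [125, 123, 120, 118, 114, 108, 107, 112, 117, 122, 127, 129, 128, 127, 126, 125, 124, 123, 122, 121, 119, 117] [102, 101, 99, 96, 90, 83, 73, 64, 58, 56, 57, 58, 57, 56, 56, 56, 56, 56, 56, 55, 56, 56, 55, 55, 55, 55, 55, 56, 57, 59]
160 [124, 125, 126, 126, 126, 124, 119, 112, 111, 114, 118, 121, 122, 122, 121, 119, 117, 116, 116, 115, 114, 113] [102, 101, 100, 98, 93, 86, 77, 67, 59, 55, 55, 57, 58, 58, 58, 58, 59, 59, 57, 57, 57, 57, 58, 58, 58, 57, 56, 57, 57, 58]
220 [141, 141, 142, 145, 145, 145, 143, 137, 128, 116, 110, 113, 118, 122, 122, 120, 120, 120, 119, 118, 116, 115] [108, 107, 106, 103, 98, 92, 85, 89, 124, 183, 227, 241, 242, 241, 241, 240, 239, 239, 239, 239, 238, 235, 218, 181, 138, 114, 113, 126, 140, 147]
[-16.1 106.7  29. ]
[-16.4  11.3  29. ]
[-16.8 101.2  29. ]
[-17.9   4.4  29. ]
```

```bash
python3 -c "
from bench import job;print(job.close_job())"
```

```text
the job is handed in; nothing more can be done
None
```

I've handed the job in, with no verdict returned: the clamp is open, and the bracket stands on the table, released and flush against the bar's jig-side face after a press of about 4–5 N; the images show the bar moved less than about 2 mm.

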